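# Hold a gearbox brake released with its splined key

### The job

Slide the flat red release key straight up out of its slot in the wooden holder, set its splined stem into the socket on top of the blue gearbox, turn it until the splines mesh and push it fully home against the spring, so that its collar sits on the socket rim. Finish while still gripping the upright key and keeping it pressed fully home; do not let go. Leave the plain grey plate in its slot and do not disturb the small carton and the bit bottle.

Things in the scene. Friction and masses are not known exactly. Their poses are not given: they have to be found in the camera images.
- key_plate (a point): Centre of the release key's red plate: 10 mm thick (own x), 66 wide (own y), 70 tall (own z, up). Key 0.16 kg, standing in one of the holder's two slots; the plate's top 30 mm stands free above the posts, 55 mm clear between posts along own y. Grip across the thickness. Below the plate, on the same axis: round collar 46 mm diameter, 6 thick, then the stem (see key_tip).
- key_tip (a point): Lower end of the key's stem, 75 mm below key_plate, 34 below the collar's underside; axes as key_plate. Steel stem: core 25 mm diameter, six splines 5 mm wide out to 36 mm diameter, at 0, 60, 120.. degrees from own x about own z. The lowest 8 mm is a bare tapered nose, 16 mm diameter at the tip.
- socket_mouth (a point): Centre of the socket's open mouth, at rim height, 75 mm above the bench, z up; fixed in the blue gearbox (120x100, top at 66 mm), angle varies. Steel rim 52 mm outer diameter, bore 40; six brass teeth 6.5 wide reach in to a 29 mm circle, from 1 mm below the rim. Gaps for the splines at 0, 60, 120.. degrees from own x. Meshes within about 7 degrees, 2 mm play all round.
- plunger (a joint): Spring plate at the bottom of the socket. 0 = up, its top 24 mm below the rim; grows as it is pressed down (m). Pushes back with 2.4 N at 0 and 8.4 N at 0.010, where the key's collar meets the rim (key home).
- rack: Wooden holder, fixed, 70 mm (own x) x 164 (own y), posts 96 high; origin at the centre of its underside, z up. Two slots at own y = +39 and -39 mm, each 12.4 mm wide along own x, take a plate's two upright edges over its lower 40 mm; the key's stem hangs free below. The key must rise 40 mm for its plate to leave the slot, 80 mm for its tip to clear the posts.
- spacer_mid (a point): Centre of a plain grey metal plate (10 x 66 x 70 mm, no stem) that stands in the holder's other slot; it stays there.
- carton: Small yellow carton, 56 x 38 x 26 mm, standing on the bench, to be left alone; origin at the centre of its underside.
- bits: Clear bit bottle on a blue cap, 43 x 45 x 64 mm, standing on the bench, to be left alone; origin at the centre of its underside.

How it is judged:
By the outcome, as a careful person would: the job done as asked, in the order asked, and still so for the second after the job is handed in, while the arm keeps its last pose, push and grip.
It also fails if it takes over 48 s, if anything falls off the work surface, if the arm or the gripper's body presses on something with over 40 N, if the wrist force passes 120 N, or if a joint passes its speed limit or range.

### The arm

A 6-joint arm with a two-finger parallel gripper is mounted at the origin on a cart in front of the work surface, level with it; the furniture and walls round the work are solid. World frame = base frame: x ahead of the robot, y to its left, z up, the work surface at z = 0. Lengths are in mm, angles in rad, forces in N, time in s.
With the tool pointing down it reaches from about 325 to 850 mm from the base axis. Payload 4.4 kg.
Tool frame: the origin (TCP) lies at the very end of the fingers, on their centre line; the grasp point (between the pads) lies 19 mm behind it; z points along the fingers, y is the direction in which the jaws open and shut (so a half turn about z gives the same grasp; the last joint's range is limited). The gripper opens to 94 mm and grips with 3 to 60 N. Pads are 16 mm wide; open, the fingers measure 119 mm over their backs; the gripper's body (75 mm by 177 mm) begins 78 mm behind the grasp point.
Start: joints at [-1.464, 0.207, 1.542, -0, 1.393, -0.15], TCP at [146.586, -556.003, 205.447] pointing down, gripper open.
Joint ranges: [-2.73, 2.73], [-0.86, 2.22], [0.23, 2.46], [-1.11, 4.25], [0.08, 2.63], [-2.82, 2.82]. Speed limits (rad/s): [2.79, 2.79, 3.14, 3.14, 3.14, 3.14].

### API

Orientations are given as [roll, pitch, yaw] about the fixed x, y, z axes, in that order (R = Rz(yaw) Ry(pitch) Rx(roll)).
In Python, from rig import manip gives the robot as it stands.
- The arm moves only by the tool move_arm, never from a script. Its argument "targets" is text: rows parted by semicolons, each of 7 numbers parted by spaces: the shift along the tool's x, y, z in mm, then the turn, a rotation vector about the tool's x, y, z in rad, then the closure in counts, from 0 (fully open) to 255 (shut). In form: x y z ax ay az claw; .... A call has 1 to 10 rows; each row shifts and turns the pose as measured when the row begins, along the tool's axes as they then stand; what a row does not reach is not made up. A row lasts 1/10 s, in which the tool goes at most 50 mm and 8.59 degrees, less where a joint would pass 70% of its speed; a pose out of reach is approached as far as the arm can. A call with a gripper value outside its range is refused whole. The fingers move at their own pace and stop on an object; "force" is the grip in N (left out, the last holds). Time passes only in rows, so rows that do not move let the fingers close. It gives the time, the measured TCP pose, the force and the opening at its end, in the units of the state.
- manip.observe(): the state, without advancing time (a new reading comes with each control period).
- manip.camera(name): name is "scene" or "top" or "wrist"; returns a dict with "img" (480x640x3 uint8, blue, green, red), "fx", "fy", "cx", "cy" (pixels), "D" ([k1, k2, p1, p2, k3] as OpenCV has them; the pictures are not rectified), "R" (3x3) and "t" (3): a world point X has camera coordinates R X + t. Camera axes: x right, y down, z forward; pixel columns grow to the right and rows downward; lengths in mm; the calibration is good to about 2 mm. A picture is of the moment at which its call begins. There is no depth.
- manip.close_job(): hands the job in, once; it reports no verdict.
The state is a dict: "t": time; "q": joint angles; "joint_velocities": joint speeds; "joint_torque": joint torques, N m; "tool_pos": TCP position; "tool_rot": TCP orientation; "contact_force": force on the tool from outside, world axes, zero at the start; "torque": the same for the moment, N m; "grip_width": finger opening in mm.
Only numpy, scipy, OpenCV 4.12 (cv2) and the standard library are available. Lean on these libraries where they do the work, as an engineer would, in place of code of your own. Each camera call takes 0.05 s, during which the arm holds its last target. There are 200 camera calls.

## Working session

There is one attempt and no reset: what is moved stays moved. The work goes in short steps, Python scripts to look and compute and a tool call to move; the robot and the scene stay as the last step left them, time stands still between calls to the robot, and variables do not carry over. Pictures are saved under pics/ and viewed, about 8 in all and at most 12, crops included, and the job is handed in when it is done.

Besides the shell and the picture viewer there is one more tool, called after "Call:" as a command line: name --argument value ..., lists and objects as JSON in quotes. move_arm: Moves the arm, as the interface text tells. Its arguments: {"type":"object","properties":{"targets":{"type":"string"},"force":{"type":"number"}},"required":["targets"]}

```bash
mkdir -p pics; ls; cat > h.py <<'E'
import numpy as np, cv2, pickle
from rig import manip
def snap(n,f):
    c=manip.camera(n); cv2.imwrite(f'pics/{f}.png',c['img']); pickle.dump(c,open(f'pics/{f}.pkl','wb')); return c
def load(f): return pickle.load(open(f'pics/{f}.pkl','rb'))
def K(c): return np.array([[c['fx'],0,c['cx']],[0,c['fy'],c['cy']],[0,0,1.]])
def ray(c,uv):
    p=cv2.undistortPoints(np.array([[uv]],float),K(c),np.array(c['D'],float)).ravel()
    R=np.array(c['R']);t=np.array(c['t']); return -R.T@t, R.T@np.array([p[0],p[1],1])
def atz(c,uv,z):
    o,d=ray(c,uv); return o+d*(z-o[2])/d[2]
def proj(c,P):
    return cv2.projectPoints(np.array(P,float).reshape(-1,3),cv2.Rodrigues(np.array(c['R'],float))[0],np.array(c['t'],float),K(c),np.array(c['D'],float))[0].reshape(-1,2)
E
python3 - <<'E'
from h import *
for n in ['scene','top','wrist']:
    c=snap(n,n+'0'); print(n,-np.array(c['R']).T@np.array(c['t']),c['fx'])
s=manip.observe(); print(s)
E
```

```text
pics
scene [-91.40838353 649.73454471 643.75248261] 517.313155924842
top [ 355.5111428   120.0837213  1223.21376759] 580.4775783792902
wrist [ 213.30102098 -537.52992063  383.42146945] 377.0678825706512
{'t': 0.15, 'q': array([-1.46349653e+00,  2.07246542e-01,  1.54260618e+00,  1.49496198e-06,
        1.39349070e+00, -1.50496339e-01]), 'joint_velocities': array([-0.00164224, -0.0018673 , -0.00498907,  0.00073215,  0.00061205,
        0.00118867]), 'joint_torque': array([ 2.18805940e-04, -3.71311748e+01, -2.81811458e+01,  6.99127768e-02,
        3.27162200e-02, -9.24582992e-05]), 'tool_pos': array([ 146.52112442, -555.38080859,  204.55419114]), 'tool_rot': array([-3.13986189e+00, -2.63945651e-04,  2.57795642e-01]), 'contact_force': array([ 0.59426266, -0.22402951, -0.32207438]), 'torque': array([-0.02134168,  0.01552954, -0.04209492]), 'grip_width': 94.41347908149709}
```

View pics/top0.png

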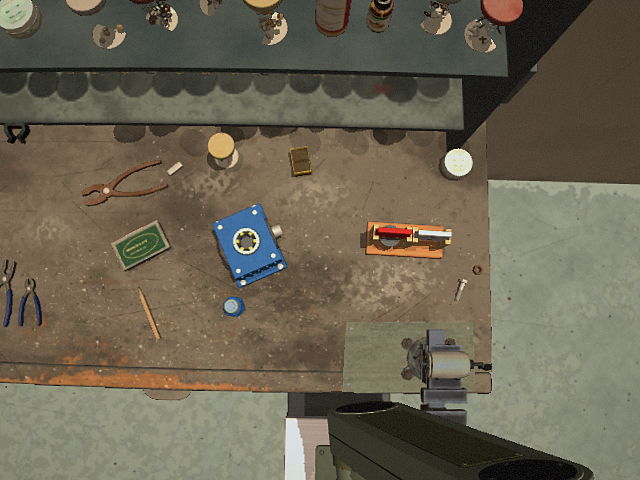

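View pics/scene0.png

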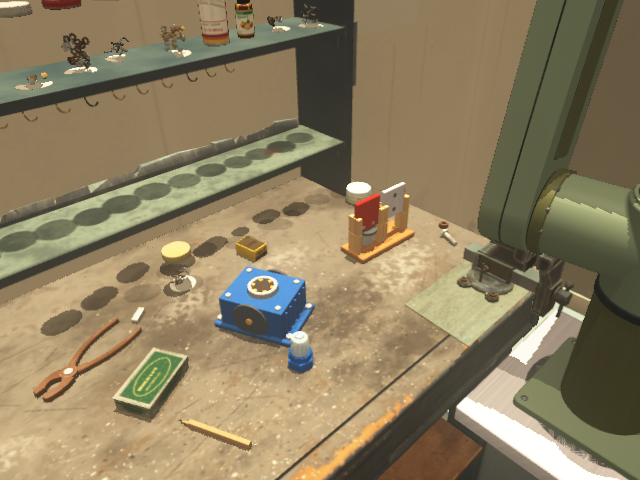

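The top view shows the gearbox socket at about (246,241), the key (red) at about (394,233), the grey plate at about (433,236), and the bottle at (233,306). The carton at (300,161) is the small yellow one. I'll crop closer.

```bash
python3 - <<'E'
from h import *
c=load('top0');i=c['img']
a=cv2.resize(i[200:300,200:300],(560,560),interpolation=cv2.INTER_CUBIC)
b=cv2.resize(i[210:270,360:460],(800,480),interpolation=cv2.INTER_CUBIC)
s=load('scene0')['img']
a=cv2.resize(i[215:267,220:272],(400,400),interpolation=cv2.INTER_CUBIC)
d=cv2.resize(s[260:310,238:288],(400,400),interpolation=cv2.INTER_CUBIC)
b=cv2.resize(i[217:262,360:460],(444,200),interpolation=cv2.INTER_CUBIC)
b=cv2.resize(i[217:242,365:455],(800,222),interpolation=cv2.INTER_CUBIC)
cv2.imwrite('pics/crop1.png',np.vstack([np.hstack([a,d]),b[:200]]))
print(c['R']); print(atz(c,(246,241),75),atz(c,(394,233),126))
print(atz(load('scene0'),(263,286),75))
E
```

```text
[[ 0.01651177 -0.99959932  0.02299064]
 [-0.98976511 -0.01960044 -0.1413536 ]
 [ 0.14174759 -0.02042133 -0.98969217]]
[502.39700586 241.04334166  75.        ] [516.87593955 -47.0983487  126.        ]
[501.82351829 244.45749778  75.        ]
```

View pics/crop1.png

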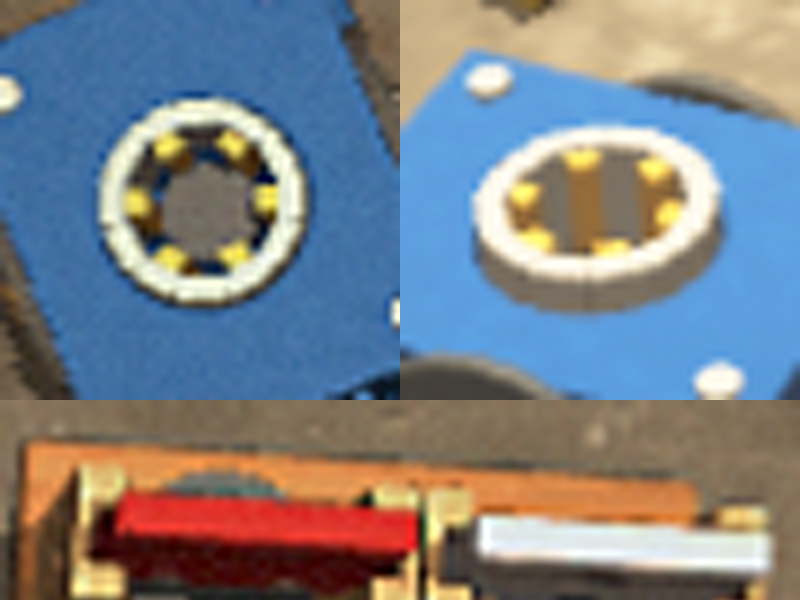

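```bash
python3 - <<'E'
from h import *
c=load('top0'); s=load('scene0')
f=lambda x,y,sc,x0,y0:((x+.5)/sc-.5+x0,(y+.5)/sc-.5+y0)
T=[(168,146),(234,144),(268,199),(234,255),(172,259),(135,202)]
M=atz(c,f(203,201,7.692,220,215),75)[:2]; print('mouth',M, atz(s,f(197,203,8,238,260),75))
P=np.array([atz(c,f(*t,7.692,220,215),74)[:2] for t in T]);C=P.mean(0);d=P-C
a=np.degrees(np.arctan2(d[:,1],d[:,0]));print(C,np.linalg.norm(d,axis=1),a%60, )
m=np.exp(1j*np.radians(a*6)).mean();print('teeth mod60',np.degrees(np.angle(m))/6)
Ts=[(580-400,158),(655-400,167),(668-400,214),(610-400,248),(538-400,243),(524-400,195)]
P=np.array([atz(s,f(*t,8,238,260),74)[:2] for t in Ts]);C=P.mean(0);d=P-C
a=np.degrees(np.arctan2(d[:,1],d[:,0]));print(C,np.linalg.norm(d,axis=1),a%60)
m=np.exp(1j*np.radians(a*6)).mean();print('scene teeth mod60',np.degrees(np.angle(m))/6)
for n,L in (('key',[(118,90),(420,116),(416,153),(114,130)]),('spacer',[(480,116),(772,133),(770,172),(480,152)])):
    Q=np.array([atz(c,f(*t,8.889,365,217),126)[:2] for t in L]);print(n,Q.round(1).tolist(),Q.mean(0),[np.linalg.norm(Q[i]-Q[i-1]) for i in range(4)])
    e=Q[0]-Q[1]+Q[3]-Q[2];print('own y dir deg',np.degrees(np.arctan2(e[1],e[0])))
for z,uv in ((0,(233,306)),(0,(300,161))):print(atz(c,uv,z))
E
```

```text
mouth [503.00583544 241.15166809] [505.18463257 243.64284382  75.        ]
[503.18852016 241.56604465] [16.93744322 16.96226497 17.17629837 16.5325822  16.95933122 17.34878547] [33.2339636  32.39668565 32.68087323 32.22166924 34.82832467 32.20285408]
teeth mod60 -27.074437512612036
[506.18289347 243.270028  ] [17.187832   17.50214647 16.65454504 16.03588854 17.49937424 16.57177698] [34.05572242 33.70141035 33.12830944 33.11503715 36.40399415 34.74895858]
scene teeth mod60 -25.810335131386637
key [[528.5, -15.9], [524.2, -81.6], [516.1, -80.7], [519.8, -15.0]] [522.12347462 -48.31250231] [np.float64(8.79327895015918), np.float64(65.9077280817354), np.float64(8.165157824839879), np.float64(65.79374713588655)]
own y dir deg 86.48881982156388
spacer [[524.4, -94.8], [522.0, -159.0], [513.4, -158.4], [516.5, -94.7]] [ 519.09744794 -126.72860968] [np.float64(7.882867883409058), np.float64(64.2851677434582), np.float64(8.59444976850804), np.float64(63.79910321409464)]
own y dir deg 87.51140009632464
[374.25144999 271.76965254   0.        ]
[689.27831732 138.06931938   0.        ]
```

```bash
cat > plan.py <<'E'
import sys
from h import *
from scipy.spatial.transform import Rotation as Ro
def plan(goal,yawdeg,n,claw,pos=None,rot=None):
    s=manip.observe(); p=np.array(s['tool_pos']);R=Ro.from_euler('xyz',s['tool_rot'])
    print('t',round(s['t'],2),p.round(1),np.degrees(s['tool_rot']).round(1),'F',np.round(s['contact_force'],1),'w',round(s['grip_width'],1))
    G=Ro.from_euler('xyz',[180,0,yawdeg],degrees=True); rv=(R.inv()*G).as_rotvec()
    print('turn total',rv.round(3)); o=[]
    for k in range(n):
        d=R.inv().apply((np.array(goal)-p)/n); a=rv/n
        o.append(' '.join(f'{v:.1f}' for v in d)+' '+' '.join(f'{v:.3f}' for v in a)+f' {claw}')
    # steps along turning axes
    o=[];st=(np.array(goal)-p)/n
    for k in range(n):
        o.append(' '.join(f'{v:.1f}' for v in R.inv().apply(st))+' '+' '.join(f'{v:.3f}' for v in rv/n)+f' {claw}'); R=R*Ro.from_rotvec(rv/n)
    print('; '.join(o))
if __name__=='__main__':
    a=[float(v) for v in sys.argv[1:]]; plan(a[:3],a[3],int(a[4]),int(a[5]))
E
sed -i '/p=None/!b' plan.py; python3 plan.py 522 -48 210 87 16 0
```

```text
t 0.15 [ 146.5 -555.4  204.6] [-179.9   -0.    14.8] F [ 0.6 -0.2 -0.3] w 94.4
turn total [-1.000e-03 -1.000e-03 -1.261e+00]
30.8 -24.7 -0.3 -0.000 -0.000 -0.079 0; 32.6 -22.2 -0.3 -0.000 -0.000 -0.079 0; 34.3 -19.5 -0.3 -0.000 -0.000 -0.079 0; 35.7 -16.8 -0.3 -0.000 -0.000 -0.079 0; 36.9 -13.9 -0.3 -0.000 -0.000 -0.079 0; 37.9 -11.0 -0.3 -0.000 -0.000 -0.079 0; 38.6 -8.0 -0.3 -0.000 -0.000 -0.079 0; 39.1 -4.9 -0.3 -0.000 -0.000 -0.079 0; 39.4 -1.8 -0.3 -0.000 -0.000 -0.079 0; 39.4 1.3 -0.3 -0.000 -0.000 -0.079 0; 39.2 4.4 -0.3 -0.000 -0.000 -0.079 0; 38.7 7.5 -0.3 -0.000 -0.000 -0.079 0; 38.0 10.5 -0.3 -0.000 -0.000 -0.079 0; 37.1 13.5 -0.3 -0.000 -0.000 -0.079 0; 35.9 16.3 -0.3 -0.000 -0.000 -0.079 0; 34.5 19.1 -0.3 -0.000 -0.000 -0.079 0
```

Call:
move_arm --targets "31 -25 -0.5 0 0 -0.08 0; 32.5 -22 -0.5 0 0 -0.08 0; 34 -19.5 -0.5 0 0 -0.08 0; 35.5 -17 -0.5 0 0 -0.08 0; 37 -14 -0.5 0 0 -0.08 0; 38 -11 -0.5 0 0 -0.08 0; 38.5 -8 -0.5 0 0 -0.08 0; 39 -5 -0.5 0 0 -0.08 0; 39.5 -2 -0.5 0 0 -0.08 0; 39.5 1 -0.5 0 0 -0.08 0"

```text
t: 1.15
tool_pos: [378.6, -224.1, 206.8]
tool_rot: [-3.138, -0.004, 1.079]
contact_force: [0.5, 0.1, -0.1]
grip_width: 93.8
```

```bash
python3 plan.py 522 -48 210 87 8 0
```

```text
t 1.15 [ 378.6 -224.1  206.8] [-179.8   -0.2   61.8] F [ 0.5  0.1 -0.1] w 93.8
turn total [-0.003 -0.005 -0.439]
27.9 5.4 -0.3 -0.000 -0.001 -0.055 0; 27.5 6.9 -0.3 -0.000 -0.001 -0.055 0; 27.1 8.4 -0.3 -0.000 -0.001 -0.055 0; 26.6 9.9 -0.4 -0.000 -0.001 -0.055 0; 26.0 11.4 -0.4 -0.000 -0.001 -0.055 0; 25.4 12.8 -0.4 -0.000 -0.001 -0.055 0; 24.6 14.1 -0.4 -0.000 -0.001 -0.055 0; 23.8 15.5 -0.4 -0.000 -0.001 -0.055 0
```

Call:
move_arm --targets "28 5.5 0 0 -0.001 -0.055 0; 27.5 7 0 0 -0.001 -0.055 0; 27 8.5 0 0 -0.001 -0.055 0; 26.5 10 0 0 -0.001 -0.055 0; 26 11.5 0 0 -0.001 -0.055 0; 25.5 13 0 0 -0.001 -0.055 0; 24.5 14 0 0 -0.001 -0.055 0; 24 15.5 0 0 -0.001 -0.055 0; 0 0 0 0 0 0 0"

```text
t: 2.05
tool_pos: [525.2, -32.7, 204.5]
tool_rot: [-3.136, 0.001, 1.546]
contact_force: [0.8, -1.1, -0.5]
grip_width: 93.8
```

```bash
python3 - <<'E'
from h import *
c=snap('wrist','w1'); import plan
plan.plan([522,-48,210],87,3,0)
print(proj(c,[[522,-48,126],[519,-127,126],[522,-48,96]]))
E
```

```text
t 2.1 [524.3 -33.9 204.3] [-1.796e+02  1.000e-01  8.850e+01] F [-0.9 -0.3  0.8] w 94.0
turn total [-0.007  0.002  0.026]
-4.7 -0.6 -1.9 -0.002 0.001 0.009 0; -4.7 -0.6 -1.9 -0.002 0.001 0.009 0; -4.7 -0.6 -1.9 -0.002 0.001 0.009 0
[[319.82758375 262.98739199]
 [318.53578039 360.60338474]
 [320.21429837 250.99241743]]
```

View pics/w1.png

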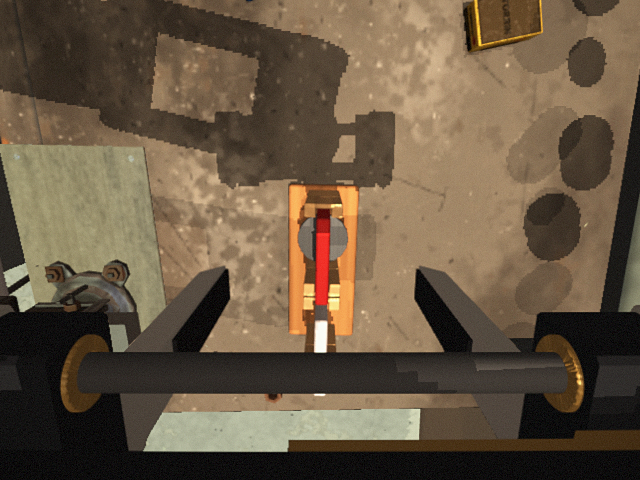

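The wrist view shows the red plate top at columns ~316–330, rows ~220–305, close to the prediction (320,263). Refining by colour.

```bash
python3 - <<'E'
from h import *
c=load('w1');i=c['img'].astype(int)
m=((i[...,2]>185)&(i[...,1]<60)).astype(np.uint8); m[:180]=0;m[320:]=0;m[:,:290]=0;m[:,350:]=0
n,l,st,ce=cv2.connectedComponentsWithStats(m);k=1+np.argmax(st[1:,4]);print(st[k],ce[k])
ys,xs=np.where(l==k)
for r in range(ys.min(),ys.max()+1,8): q=xs[ys==r];print(r,q.min(),q.max(),end=' | ')
r=cv2.minAreaRect(np.stack([xs,ys],1).astype(np.float32));b=cv2.boxPoints(r);print(r)
Q=np.array([atz(c,p,126)[:2] for p in b]);print(Q.round(1),Q.mean(0))
cv2.imwrite('pics/w1c.png',cv2.resize(c['img'][190:350,270:380],(550,800)[:2],interpolation=cv2.INTER_CUBIC)[:600])
E
```

```text
[316 233  14  72 852] [321.98943662 268.36971831]
233 317 329 | 241 317 328 | 249 317 328 | 257 317 328 | 265 317 328 | 273 316 327 | 281 316 327 | 289 316 327 | 297 316 327 | ((321.86468505859375, 268.4656066894531), (12.236806869506836, 71.33089447021484), 1.7357045412063599)
[[517.4 -79.7]
 [520.5 -25.5]
 [529.1 -26. ]
 [526.4 -80.2]] [523.3268055 -52.8523736]
```

```bash
python3 - <<'E'
from h import *
c=load('w1'); cv2.imwrite('pics/w1d.png',cv2.resize(c['img'][200:350,270:370],(400,600),interpolation=cv2.INTER_CUBIC))
E
```

```text
(no output)
```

View pics/w1d.png

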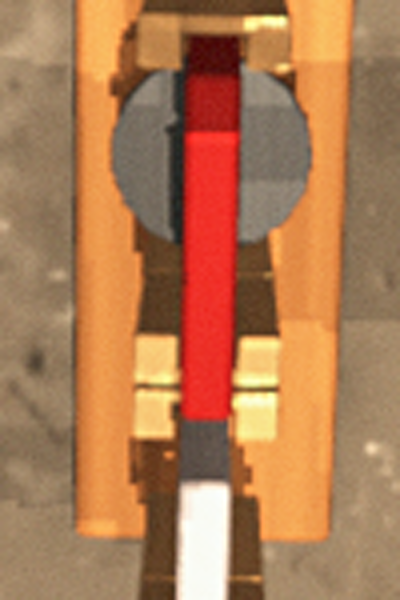

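The crop shows the key's top face from row ~218 to 304 (the far part is shadowed), centre col 322. That gives a key centre of about (523,-47.5) and an own x of about -3°, agreeing with the top view.

```bash
python3 plan.py 522.8 -47.7 140 87 4 0
```

```text
t 2.1 [524.3 -33.9 204.3] [-1.796e+02  1.000e-01  8.850e+01] F [-0.9 -0.3  0.8] w 94.0
turn total [-0.007  0.002  0.026]
-3.4 -0.2 16.1 -0.002 0.001 0.007 0; -3.4 -0.2 16.1 -0.002 0.001 0.007 0; -3.4 -0.2 16.1 -0.002 0.001 0.007 0; -3.5 -0.2 16.1 -0.002 0.001 0.007 0
```

Call:
move_arm --targets "-3.5 -0.3 16 -0.002 0 0.007 0; -3.5 -0.3 16 -0.002 0 0.007 0; -3.5 -0.3 16 -0.002 0 0.007 0; -3.5 -0.3 16 -0.002 0 0.007 0; 0 0 0 0 0 0 0"

```text
t: 2.6
tool_pos: [518.8, -52.7, 138.2]
tool_rot: [-3.14, 0.005, 1.509]
contact_force: [0.5, 0.9, -0.6]
grip_width: 94.2
```

```bash
python3 plan.py 522.8 -47.7 90 87 4 0
```

```text
t 2.6 [518.8 -52.7 138.2] [-179.9    0.3   86.5] F [ 0.5  0.9 -0.6] w 94.2
turn total [-0.001  0.005 -0.009]
1.4 0.9 12.0 -0.000 0.001 -0.002 0; 1.4 0.9 12.0 -0.000 0.001 -0.002 0; 1.3 0.9 12.0 -0.000 0.001 -0.002 0; 1.3 0.9 12.0 -0.000 0.001 -0.002 0
```

Call:
move_arm --targets "1.5 1 12 0 0.001 -0.002 0; 1.5 1 12 0 0.001 -0.002 0; 1.5 1 12 0 0.001 -0.002 0; 1 1 12 0 0.001 -0.002 0; 0 0 0 0 0 0 0"

```text
t: 3.1
tool_pos: [523.4, -48.8, 87.9]
tool_rot: [3.141, 0.002, 1.515]
contact_force: [0.9, 0.5, 0.4]
grip_width: 93.6
```

```bash
python3 plan.py 522.8 -47.7 90 87 1 0;python3 plan.py 522.8 -47.7 90 87 1 0
```

```text
t 3.1 [523.4 -48.8  87.9] [1.80e+02 1.00e-01 8.68e+01] F [0.9 0.5 0.4] w 93.6
turn total [ 0.     0.002 -0.003]
1.1 -0.7 -2.1 0.000 0.002 -0.003 0
t 3.1 [523.4 -48.8  87.9] [1.80e+02 1.00e-01 8.68e+01] F [0.9 0.5 0.4] w 93.6
turn total [ 0.     0.002 -0.003]
1.1 -0.7 -2.1 0.000 0.002 -0.003 0
```

Call:
move_arm --targets "1 -0.5 0 0 0 0 255; 0 0 0 0 0 0 255; 0 0 0 0 0 0 255; 0 0 0 0 0 0 255; 0 0 0 0 0 0 255; 0 0 0 0 0 0 255; 0 0 0 0 0 0 255; 0 0 0 0 0 0 255" --force 45

```text
t: 3.9
tool_pos: [524.8, -47.7, 89.7]
tool_rot: [3.137, 0.002, 1.516]
contact_force: [0.3, 1.0, -0.6]
grip_width: 33.5
```

Call:
move_arm --targets "0 0 0 0 0 0 255; 0 0 0 0 0 0 255; 0 0 0 0 0 0 255; 0 0 0 0 0 0 255; 0 0 0 0 0 0 255; 0 0 0 0 0 0 255"

```text
t: 4.5
tool_pos: [524.8, -47.8, 89.7]
tool_rot: [3.137, 0.002, 1.516]
contact_force: [0.7, 0.4, -0.1]
grip_width: 9.6
```

Call:
move_arm --targets "0 0 -3 0 0 0 255; 0 0 -5 0 0 0 255; 0 0 -8 0 0 0 255; 0 0 -8 0 0 0 255; 0 0 -8 0 0 0 255; 0 0 -8 0 0 0 255"

```text
t: 5.1
tool_pos: [523.5, -47.2, 130.9]
tool_rot: [3.14, 0.001, 1.516]
contact_force: [-0.3, -0.9, -1.9]
grip_width: 9.5
```

```bash
python3 plan.py 524.5 -47.8 210 87 6 255
```

```text
t 5.1 [523.5 -47.2 130.9] [1.799e+02 1.000e-01 8.690e+01] F [-0.3 -0.9 -1.9] w 9.5
turn total [ 0.002  0.001 -0.002]
-0.1 0.2 -13.2 0.000 0.000 -0.000 255; -0.1 0.2 -13.2 0.000 0.000 -0.000 255; -0.1 0.2 -13.2 0.000 0.000 -0.000 255; -0.1 0.2 -13.2 0.000 0.000 -0.000 255; -0.1 0.2 -13.2 0.000 0.000 -0.000 255; -0.1 0.2 -13.2 0.000 0.000 -0.000 255
```

Call:
move_arm --targets "0 0 -11 0 0 0 255; 0 0 -13 0 0 0 255; 0 0 -13 0 0 0 255; 0 0 -14 0 0 0 255; 0 0 -14 0 0 0 255; 0 0 -14 0 0 0 255; 0 0 0 0 0 0 255"

```text
t: 5.8
tool_pos: [523.8, -47.3, 220.5]
tool_rot: [3.136, 0.003, 1.516]
contact_force: [0.0, 0.1, -2.2]
grip_width: 9.5
```

```bash
python3 plan.py 504 242 210 93 10 255
```

```text
t 5.8 [523.8 -47.3 220.5] [179.7   0.2  86.9] F [ 0.   0.1 -2.2] w 9.5
turn total [ 0.005  0.003 -0.107]
28.8 -3.6 1.0 0.001 0.000 -0.011 255; 28.8 -3.3 1.0 0.001 0.000 -0.011 255; 28.9 -2.9 1.0 0.001 0.000 -0.011 255; 28.9 -2.6 1.0 0.001 0.000 -0.011 255; 28.9 -2.3 1.0 0.001 0.000 -0.011 255; 28.9 -2.0 1.0 0.001 0.000 -0.011 255; 29.0 -1.7 1.0 0.001 0.000 -0.011 255; 29.0 -1.4 1.0 0.001 0.000 -0.011 255; 29.0 -1.1 1.0 0.001 0.000 -0.011 255; 29.0 -0.8 1.0 0.001 0.000 -0.011 255
```

Call:
move_arm --targets "20 -2.5 0 0 0 -0.01 255; 29 -3.5 1 0.001 0 -0.011 255; 29 -3 1 0.001 0 -0.011 255; 29 -2.5 1 0.001 0 -0.011 255; 29 -2.5 1 0.001 0 -0.011 255; 29 -2 1 0.001 0 -0.011 255; 29 -1.5 1 0.001 0 -0.011 255; 29 -1.5 1 0 0 -0.011 255; 29 -1 1 0 0 -0.011 255; 25 -1 1 0 0 -0.01 255"

```text
t: 6.8
tool_pos: [501.6, 235.8, 208.6]
tool_rot: [-3.136, 0.006, 1.62]
contact_force: [0.5, -1.2, -2.4]
grip_width: 9.8
```

```bash
python3 plan.py 504 242 180 93 3 255
```

```text
t 6.8 [501.6 235.8 208.6] [-179.7    0.3   92.8] F [ 0.5 -1.2 -2.4] w 9.8
turn total [-0.005  0.006 -0.003]
2.1 1.0 9.5 -0.002 0.002 -0.001 255; 2.0 0.9 9.5 -0.002 0.002 -0.001 255; 2.0 0.9 9.5 -0.002 0.002 -0.001 255
```

Call:
move_arm --targets "2 1 9 -0.002 0.002 0 255; 2 1 9 -0.002 0.002 0 255; 2 1 9 0 0.002 0 255; 0 0 0 0 0 0 255; 0 0 0 0 0 0 255"

```text
t: 7.3
tool_pos: [502.2, 242.0, 177.0]
tool_rot: [-3.135, 0.001, 1.622]
contact_force: [0.5, 0.9, -1.5]
grip_width: 9.7
```

```bash
python3 - <<'E'
from h import *
import plan
a=snap('scene','s2');b=snap('top','t2');w=snap('wrist','w2')
plan.plan([504,242,152],93,3,255)
print('mouth pred',proj(a,[504,242,75]),proj(b,[504,242,75]),proj(w,[504,242,75]))
p=np.array(manip.observe()['tool_pos']); print('tip pred',proj(a,p-[0,0,73.7]),proj(w,p-[0,0,73.7]))
A=cv2.resize(a['img'][190:320,200:330],(400,400),interpolation=cv2.INTER_CUBIC)
W=cv2.resize(w['img'][100:350,195:445],(400,400),interpolation=cv2.INTER_CUBIC)
cv2.imwrite('pics/m2.png',np.hstack([A,W]))
E
```

```text
t 7.45 [502.5 242.4 177.6] [-179.7    0.    93. ] F [-0.5  0.8 -1.8] w 9.5
turn total [-0.005  0.001 -0.   ]
-0.1 0.5 8.5 -0.002 0.000 -0.000 255; -0.1 0.5 8.5 -0.002 0.000 -0.000 255; -0.1 0.5 8.5 -0.002 0.000 -0.000 255
mouth pred [[263.34331459 284.82807418]] [[245.54797238 240.19318166]] [[326.07021594 234.50523601]]
tip pred [[262.38836812 272.15737998]] [[324.20567149 244.08765167]]
```

View pics/m2.png

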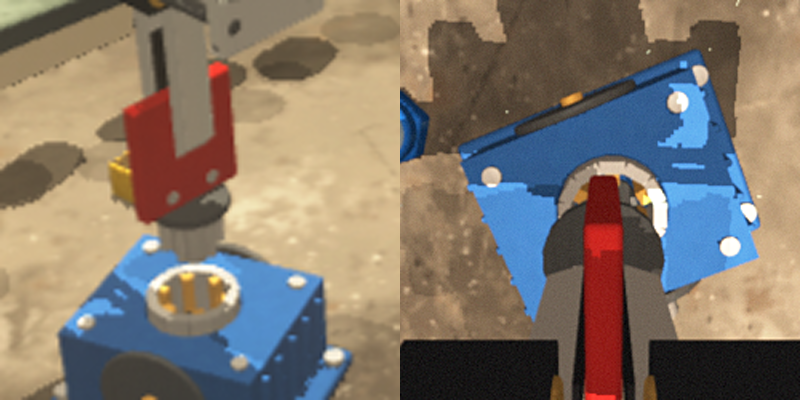

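The key hangs upright, with its stem just over the socket. In the wrist crop, the rim centre is at column ~612 (full 327.5) and the plate and collar are at ~604 (full 322.6). I'll compare these with the model.

```bash
python3 - <<'E'
from h import *
w=load('w2');a=load('s2')
p=np.array([502.4,242.2,177.4])
u=np.array([np.cos(np.radians(3)),np.sin(np.radians(3)),0]);v=np.array([-u[1],u[0],0])
col=p+[0,0,1.3-35]  # collar top
th=np.linspace(0,2*np.pi,60)
C=proj(w,[col+23*(np.cos(t)*u+np.sin(t)*v) for t in th]);print('collar cols',C[:,0].min(),C[:,0].max(),'row min',C[:,1].min())
R=proj(w,[np.array([504,242,75])+26*(np.cos(t)*u+np.sin(t)*v) for t in th]);print('rim',R[:,0].min(),R[:,0].max(),R[:,1].min())
E=proj(w,[p+[0,0,36.3]+33*v+s*5*u for s in(-1,1)]);print('plate top +y edge',E)
B=proj(w,[p+[0,0,-33.7]+33*v+s*5*u for s in(-1,1)]);print('plate bot +y edge',B)
f=lambda x,y,sc,x0,y0:((x+.5)/sc-.5+x0,(y+.5)/sc-.5+y0)
print('obs rim',f(157,158,1.6,195,100),f(267,158,1.6,195,100),'collar',f(144,190,1.6,195,100),f(264,0,1.6,195,100),'plate top edge',f(184,225,1.6,195,100),f(223,225,1.6,195,100),'bot',f(189,177,1.6,195,100),f(219,177,1.6,195,100))
R=proj(a,[np.array([504,242,75])+26*(np.cos(t)*u+np.sin(t)*v) for t in th]);print('scene rim',R.min(0),R.max(0),'obs',f(147,262,3.077,200,190),f(240,332,3.077,200,190))
C=proj(a,[col+23*(np.cos(t)*u+np.sin(t)*v) for t in th]);print('scene collar',C.min(0),C.max(0),'obs',f(155,0,3.077,200,190),f(231,0,3.077,200,190))
E
```

```text
collar cols 285.28014603488276 362.9338744145379 row min 224.51878594843558
rim 292.2894986331334 359.891336978602 201.00048639368723
plate top +y edge [[311.54171625 238.72644806]
 [337.12956132 238.74822499]]
plate bot +y edge [[315.38774548 207.40126954]
 [332.90717995 207.40919343]]
obs rim (292.9375, 198.5625) (361.6875, 198.5625) collar (284.8125, 218.5625) (359.8125, 99.8125) plate top edge (309.8125, 240.4375) (334.1875, 240.4375) bot (312.9375, 210.4375) (331.6875, 210.4375)
scene rim [248.46835314 275.76960672] [278.1511429  294.32646033] obs (247.43630159246018, 274.810367240819) (277.66054598635037, 297.5597985050374)
scene collar [246.86074965 245.5963508 ] [274.3101657  261.36457573] obs (250.03623659408515, 189.66249593760156) (274.73561910952225, 189.66249593760156)
```

Both views suggest the target should shift slightly, to about (505.2,243.2). Descending to just above spline contact.

```bash
python3 plan.py 505.2 243.2 145 93 4 255
```

```text
t 7.45 [502.5 242.4 177.6] [-179.7    0.    93. ] F [-0.5  0.8 -1.8] w 9.5
turn total [-0.005  0.001 -0.   ]
0.2 0.7 8.2 -0.001 0.000 -0.000 255; 0.2 0.7 8.2 -0.001 0.000 -0.000 255; 0.2 0.7 8.2 -0.001 0.000 -0.000 255; 0.2 0.7 8.2 -0.001 0.000 -0.000 255
```

Call:
move_arm --targets "0.2 1.5 8 -0.002 0 0 255; 0.2 1 8 -0.001 0 0 255; 0.2 0 8 -0.001 0 0 255; 0.2 0 7 0 0 0 255; 0 0 0 0 0 0 255"

```text
t: 7.95
tool_pos: [505.8, 242.8, 144.8]
tool_rot: [3.141, 0.0, 1.621]
contact_force: [-0.4, -0.5, -1.2]
grip_width: 9.9
```

```bash
python3 plan.py 505.2 243.2 139 93 4 255; python3 - <<'E'
from h import *
a=snap('scene','s3');w=snap('wrist','w3')
A=cv2.resize(a['img'][230:310,225:305],(400,400),interpolation=cv2.INTER_CUBIC)
W=cv2.resize(w['img'][170:300,255:385],(400,400),interpolation=cv2.INTER_CUBIC)
cv2.imwrite('pics/m3.png',np.hstack([A,W]))
E
```

```text
t 7.95 [505.8 242.8 144.8] [179.9   0.   92.9] F [-0.4 -0.5 -1.2] w 9.9
turn total [ 0.001  0.    -0.002]
0.1 -0.2 1.4 0.000 0.000 -0.000 255; 0.1 -0.2 1.4 0.000 0.000 -0.000 255; 0.1 -0.2 1.4 0.000 0.000 -0.000 255; 0.1 -0.2 1.4 0.000 0.000 -0.000 255
```

View pics/m3.png

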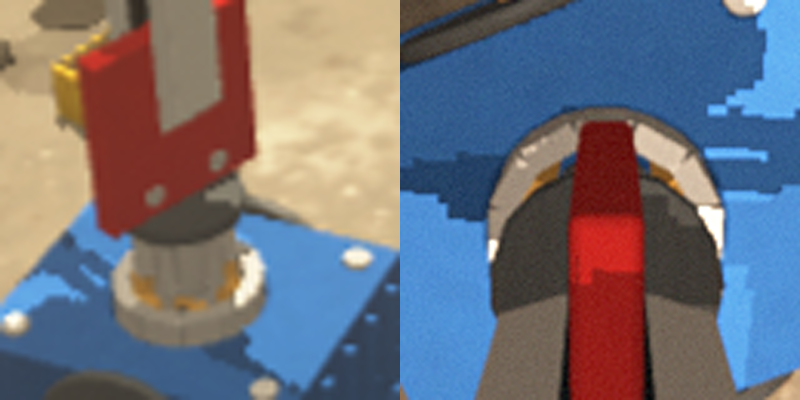

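The nose is entering the rim, centred to within about 1–1.5 mm. The wrist view has the rim at 488–722 and the collar at 491–722; the scene view has the stem about 1 px left of the rim centre. Lowering slowly and watching the force.

Call:
move_arm --targets "-0.5 0 1.5 0 0 0 255; 0 0 1.5 0 0 0 255; 0 0 1.5 0 0 0 255; 0 0 1.5 0 0 0 255; 0 0 1.5 0 0 0 255"

```text
t: 8.55
tool_pos: [507.7, 243.0, 139.5]
tool_rot: [3.136, -0.001, 1.622]
contact_force: [-0.3, -0.6, -1.9]
grip_width: 9.6
```

Call:
move_arm --targets "-0.5 -2 0 0.004 0 0 255; 0 0 1 0 0 0 255; 0 0 1 0 0 0 255; 0 0 1 0 0 0 255"

```text
t: 8.95
tool_pos: [505.6, 242.4, 136.3]
tool_rot: [3.14, -0.001, 1.622]
contact_force: [-0.0, -0.2, -1.5]
grip_width: 9.7
```

Call:
move_arm --targets "0 0 2 0 0 0 255; 0 0 2 0 0 0 255; 0 0 2 0 0 0 255; 0 0 2 0 0 0 255"

```text
t: 9.35
tool_pos: [505.8, 242.4, 127.7]
tool_rot: [3.14, -0.001, 1.622]
contact_force: [0.6, 0.6, -1.5]
grip_width: 9.6
```

Call:
move_arm --targets "0 0 2 0 0 0 255; 0 0 2 0 0 0 255; 0 0 2 0 0 0 255; 0 0 2 0 0 0 255"

```text
t: 9.75
tool_pos: [505.9, 242.4, 120.2]
tool_rot: [3.14, -0.001, 1.622]
contact_force: [-1.4, -0.8, 2.5]
grip_width: 9.5
```

Call:
move_arm --targets "0 0 2 0 0 0 255; 0 0 2 0 0 0 255; 0 0 1.5 0 0 0 255; 0 0 1 0 0 0 255"

```text
t: 10.15
tool_pos: [505.9, 242.5, 115.5]
tool_rot: [3.14, -0.001, 1.622]
contact_force: [-3.5, -0.8, 5.3]
grip_width: 9.5
```

Call:
move_arm --targets "0 0 1 0 0 0 255; 0 0 1 0 0 0 255; 0 0 1 0 0 0 255"

```text
t: 10.45
tool_pos: [506.0, 242.5, 114.8]
tool_rot: [3.14, -0.0, 1.622]
contact_force: [-4.2, -1.4, 8.1]
grip_width: 9.5
```

Call:
move_arm --targets "0 -0.5 1.5 0 0 0 255; 0 0 2 0 0 0 255; 0 0 2 0 0 0 255"

```text
t: 10.75
tool_pos: [505.9, 242.5, 114.7]
tool_rot: [3.139, 0.0, 1.623]
contact_force: [-6.1, -1.6, 12.3]
grip_width: 9.6
```

Call:
move_arm --targets "0 -1 3 0 0 0 255; 0 -1 3 0 0 0 255; 0 -1 3 0 0 0 255; 0 -1 3 0 0 0 255"

```text
t: 11.15
tool_pos: [505.7, 242.6, 114.8]
tool_rot: [3.131, 0.001, 1.623]
contact_force: [-5.1, -2.3, 15.8]
grip_width: 10.0
```

```bash
python3 - <<'E'
from h import *
a=snap('scene','s4');t=snap('top','t4')
A=cv2.resize(a['img'][180:330,210:360],(400,400),interpolation=cv2.INTER_CUBIC)
W=cv2.resize(t['img'][130:330,200:460],(400,308),interpolation=cv2.INTER_CUBIC)
W=cv2.copyMakeBorder(W,0,92,0,0,cv2.BORDER_CONSTANT)
cv2.imwrite('pics/m4.png',np.hstack([A,W])); s=manip.observe();print(s['t'],s['tool_pos'],s['contact_force'],s['joint_velocities'].round(3))
E
```

```text
11.25 [505.67352054 242.60241615 114.77177342] [-5.0030278  -2.24655452 15.93606331] [-0.001  0.001  0.    -0.     0.003 -0.   ]
```

View pics/m4.png

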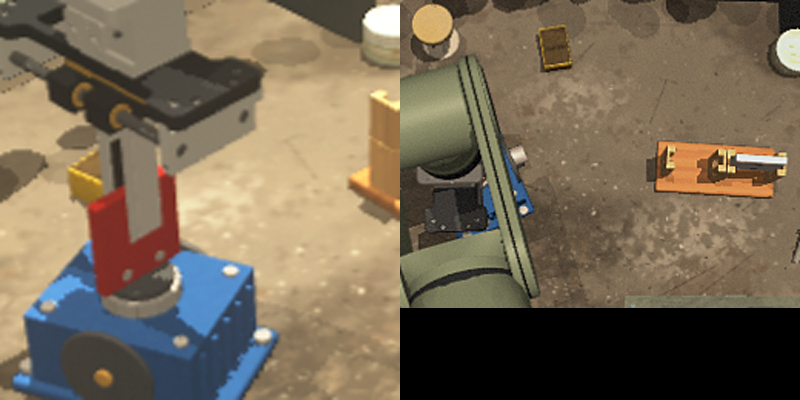

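The picture shows the key upright in the gripper with its collar on the socket rim. The grey plate is still in its slot and the carton is in place. The push is steady, so I'm handing in.

```bash
python3 -c "
from h import *
b=load('s4')['img'][320:380,275:325].astype(int);a=load('scene0')['img'][320:380,275:325].astype(int);print('bottle diff',abs(a-b).mean())
manip.close_job();s=manip.observe();print(s['t'],s['tool_pos'],s['contact_force'])"
```

```text
bottle diff 19.433
the job is handed in; nothing more can be done
the job is handed in; nothing more can be done
```

```bash
python3 -c "
import cv2,numpy as np
a=[cv2.resize(cv2.imread(f'pics/{n}.png')[310:390,260:340],(400,400)) for n in('scene0','s4')]
cv2.imwrite('pics/b.png',np.hstack(a))"
```

```text
(no output)
```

View pics/b.png

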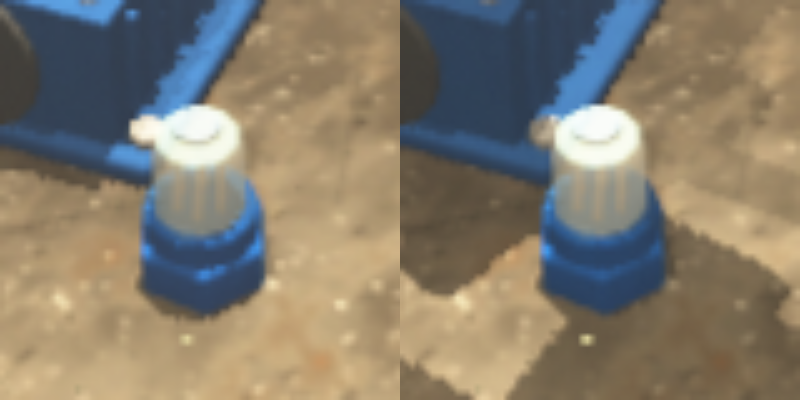

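The key is fully home in the gearbox socket, and I handed the job in at about 11.3 s with the arm still gripping it. I slid it straight up out of the slot, turned it about 6° to match the socket gaps, and the splines meshed on the way down without resistance.

**Last checks:**
- **Home:** the tool stopped at z = 114.8 mm, against 114.7 mm expected with the collar on the rim. The upward force rose to about 16 N without further travel, so it is on a hard stop past the 8.4 N spring. The picture shows the collar on the rim.
- **Grip:** the opening is 10 mm on the plate, at 45 N.
- **Other objects:** the grey plate is still in its slot. The carton stands, and looks unmoved, where it did at the start.

**Less than ideal:**
- About 5 N of sideways force remained on the key, and it tilted about 0.6°.
- A pixel comparison around the bit bottle showed a change (mean 19). A before/after crop, viewed after hand-in, showed only the arm's shadow; the bottle had not moved.
- I could not read the state after hand-in, so the final second is not checked.

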